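Unbolt the offering coffer and slide its lid open

TASK

The offering coffer on the counter is to be emptied: draw the steel barrel bolt out of the keeper on the lid and lay its knob handle over into the side notch of the bolt housing, so that it stays parked. Then slide the lid fully open, leave the bolt parked, and do not disturb the other things on the coffer and counter.

Things in the scene. Friction and masses are not known exactly. Their poses are not given: they have to be found in the camera images.
- coffer: Fixed low wooden chest, 270 mm deep (x -140..130) x 400 mm wide (y -200..200); deck 100 mm above the table. Origin on the table; x points away from the robot at yaw 0. A brass barrel-bolt housing stands on the deck, bolt axis along x at y = -90, z = 120 mm. The lid lies over the well at x -9..119, y -184..4 mm; the top at y > 0 is fixed.
- housing (a point): Middle of the brass bolt housing (108 mm along x, 44 mm wide) on the bolt's axis, 120 mm above the table. Two dark steel flanks (tops at z = 136.5 mm) leave a 12 mm wide slot along x for the bolt's stem. In the slot the stem can lean only about 0.15 rad. Axes as the coffer's.
- slot_end (a point): On the bolt's axis where the stem meets the slot's end stop, 55 mm of draw (towards the coffer's -x) from home. Before it, at 30 to 46 mm of draw, one flank (+y or -y) has a 16 mm wide notch across it. Side and place vary and are not reported: find them by sight, or by feeling where the stem gives way sideways. Pushed over there, it lies at about 0.9 rad and can slide only 4 mm either way.
- bolt: Loose steel bolt trapped in the housing, slides and rolls freely (about 0.25 kg, no spring; only friction, a few N, much more if leaned on hard). Rod 16 mm across, 100 mm long, own x from -37 to +63 mm; origin on its axis under the stem, own z along the stem. Stem 8 mm across. Starts home or drawn up to 5 mm, tip through the keeper, stem near upright; 20 mm of draw from home clears the keeper.
- knob (a point): Centre of the bolt's ball knob, 20 mm across, 36 mm up the stem from the bolt's axis (about 155 mm above the table when upright, 142 mm when parked)
- lid (a joint): Lid travel in m: 0 shut, 0.09 fully open against its stop; it slides towards the coffer's +y, has about 2.5 N of friction and stays where left. The bolt holds it shut until drawn. It carries a brass keeper (22 x 37 mm, top at z = 138.5 mm, at the edge nearest the housing) and a wooden batten.
- batten (a point): Top centre of the lid's wooden batten, a bar 90 mm along the coffer's x, 16 mm wide (y), 24 mm tall; its top is 133.5 mm and the lid's surface 109.5 mm above the table. Push its side or pinch it to slide the lid.
- bell: Bystander: brass hand bell, 54 mm foot, 90 mm tall, standing on the coffer's fixed top; origin at the centre of its foot
- dish: Bystander: white ceramic bowl, 68 mm across, 25 mm tall, standing on the coffer's deck; origin under its centre
- stick_canister: Bystander: six-sided wooden canister of fortune sticks, 72 mm across, 130 mm tall (sticks to about 190 mm), on the table; origin under its centre
- tray: Bystander: dark wooden open tray 160 x 220 x 50 mm on the table; origin under its centre
- plaques: Bystander: stack of four wooden plaques 70 x 100 x 32 mm on the table; origin under its centre
- candle: Bystander: amber glass jar, 60 mm across, 90 mm tall, on the table; origin under its centre
- moon_block: Bystander: dark crescent block, about 100 x 40 x 24 mm, lying on the table; origin on the table under the middle of its chord

How it is judged:
By the outcome, as a careful person would: the job done as asked, in the order asked, and still so for the second after the job is handed in, with the robot touching nothing.
It also fails if it takes over 54 s, if anything falls off the work surface, if the arm or the gripper's body presses on something with over 40 N, if the wrist force passes 120 N, or if a joint passes its speed limit or range.

ROBOT

A 6-joint arm with a two-finger parallel gripper is mounted at the origin on the work surface. World frame = base frame: x ahead of the robot, y to its left, z up, the work surface at z = 0. Lengths are in m, angles in rad, forces in N, time in s.
With the tool pointing down it reaches from about 0.375 to 0.9 m from the base axis. Payload 3.1 kg.
Tool frame: the origin (TCP) lies between the finger pads; the fingertips stand 22 mm ahead of it and the grasp point (between the pads) lies 3 mm ahead of it; z points along the fingers, y is the line along which they close (so a half turn about z gives the same grasp; the last joint's range is limited). The gripper opens to 87 mm and grips with 3 to 60 N. Pads are 19 mm wide; open, the fingers measure 117 mm over their backs; the gripper's body (75 mm by 190 mm) begins 51 mm behind the grasp point.
Start: joints at [-1.294, 0.527, 1.433, -0, 1.181, -0.178], TCP at [0.275, -0.561, 0.245] pointing down, gripper open.
Joint ranges: [-3.08, 3.08], [-0.75, 2.2], [0.22, 2.44], [-1.43, 4.57], [0, 2.65], [-2.85, 2.85]. Speed limits (rad/s): [2.79, 2.79, 3.14, 3.14, 3.14, 3.14].

INTERFACE

Orientations are given as a unit quaternion [x, y, z, w].
In Python, from rig import robot gives the robot as it stands.
- The arm moves only by the tool move_arm, never from a script. Its argument "series" is text: rows parted by semicolons, each of 6 numbers parted by spaces: the shift along the tool's x, y, z in mm, then the turn, a rotation vector about the tool's x, y, z in degrees. In form: dx dy dz ax ay az; .... A call has 1 to 8 rows; each row is the pose to reach, as a shift and turn from the pose commanded when the call began, along the tool's axes at that moment; what a row does not reach only later rows make up. A row lasts 1/12 s, in which the tool goes at most 41.7 mm and 7.16 degrees, less where a joint would pass 70% of its speed; a pose out of reach is approached as far as the arm can. A call with a gripper value outside its range is refused whole. "jaw" is the opening, from 0 (shut) to 1 (fully open), set as the call begins (left out, the last holds). The fingers move at their own pace and stop on an object; "newtons" is the grip in N (left out, the last holds). Time passes only in rows, so rows that repeat a pose let the fingers close. It gives the time, the measured TCP pose, the force, the opening and the grip force at its end, in the units of the state.
- robot.get_obs(): the state, without advancing time (a new reading comes with each control period).
- robot.camera(name): name is "scene" or "top" or "wrist"; returns a dict with "img" (384x512x3 uint8, red, green, blue), "mtx" (3x3 intrinsics, pixels), "world_to_cam" (4x4, takes a point from world to camera coordinates). Camera axes: x right, y down, z forward; pixel columns grow to the right and rows downward; lengths in m; the calibration is good to about 2 mm. The wrist camera is an equidistant fisheye: a pixel r from the principal point sees the ray r / f radians off the axis. A picture is of the moment at which its call begins. There is no depth.
- robot.hand_in(): hands the job in; it is judged then, once.
Trained networks look in a picture, given as the dict that the camera call returned (one of the last four; its "shot" number tells which), for a name from the list of things; names that differ only in an ending like _2 or _b are one class to them, and where a whole thing is asked for, a point or a joint stands for the part that bears it (a point fixed in the world has none). Each returns a list of dicts, best first, with "p" (0 to 1); they miss things now and then, are a little off and sometimes report something else, mostly with a low value. They report only what shows in the picture. A call takes as long as a camera call.
- robot.search_frame(picture, thing): "xyz" ([x, y, z] in m, in world coordinates, good to about 4 mm: the middle of the surface that is visible of it).
- robot.tip_of(picture, thing): "xyz" ([x, y, z] in m, in world coordinates, good to about 4 mm: a listed point, or the origin of a listed thing).
The state is a dict: "time": time; "q": joint angles; "joint_velocities": joint speeds; "joint_torque": joint torques, N m; "position": TCP position; "tool_rot": TCP orientation; "ft_force": force on the tool from outside, world axes, zero at the start; "moment": the same for the moment, N m; "grip_width": finger opening in m; "grip_force": force on a finger pad.
Only numpy, scipy, OpenCV 4.12 (cv2) and the standard library are available. Lean on these libraries where they do the work, as an engineer would, in place of code of your own. Each camera call takes 0.05 s, during which the arm holds its last target. There are 200 camera calls.

## Working session

There is one attempt and no reset: what is moved stays moved. The work goes in short steps, Python scripts to look and compute and a tool call to move; the robot and the scene stay as the last step left them, time stands still between calls to the robot, and variables do not carry over. Pictures are saved under pics/ and viewed, at most 10 in all, crops included, and the job is handed in when it is done.

Besides the shell and the picture viewer there is one more tool, called by a JSON object that holds its "fn" and its "kwargs". move_arm: Moves the arm, as the interface text tells. Its arguments: {"type":"object","properties":{"series":{"type":"string"},"jaw":{"type":"number"},"newtons":{"type":"number"}},"required":["series"]}

```bash
mkdir -p pics; cat > h.py <<'E'
import numpy as np,cv2
from rig import robot
from scipy.spatial.transform import Rotation as R
def save(p,n): cv2.imwrite('pics/'+n,p['img'][:,:,::-1])
def proj(p,X):
    X=np.atleast_2d(X); c=(p['world_to_cam']@np.c_[X,np.ones(len(X))].T)[:3]
    u=p['mtx']@c; return (u[:2]/u[2]).T
def onz(p,uv,z):
    W=np.array(p['world_to_cam']);K=np.array(p['mtx']);d=W[:3,:3].T@np.linalg.solve(K,[uv[0],uv[1],1]);o=-W[:3,:3].T@W[:3,3]
    return o+d*(z-o[2])/d[2]
def totool(target):
    o=robot.get_obs(); r=R.from_quat(o['tool_rot']); return r.inv().apply(np.array(target)-o['position'])*1000
E
python3 - <<'E'
from h import *
np.set_printoptions(precision=4,suppress=True)
for n in['scene','top']:
    p=robot.camera(n); save(p,n+'0.png'); 
    for t in ['coffer','housing','slot_end','bolt','knob','batten','lid','bell','dish','stick_canister','candle']:
        print(n,t,[(np.round(d['xyz'],4),round(d['p'],2)) for d in robot.tip_of(p,t)[:2]] if t!='lid' else [(np.round(d['xyz'],4),round(d['p'],2)) for d in robot.search_frame(p,t)[:2]])
o=robot.get_obs();print(o['tool_rot'],o['time'],R.from_quat(o['tool_rot']).as_matrix())
E
python3 -c "
import cv2;a=[cv2.imread('pics/%s0.png'%n) for n in('scene','top')]
cv2.imwrite('pics/both.png',cv2.resize(cv2.vconcat(a),(512*600//600,768*600//600))[:, :]) if 0 else None"
```

```text
scene coffer [(array([ 0.5937,  0.0016, -0.0026]), 0.58)]
scene housing [(array([ 0.5349, -0.0966,  0.1178]), 0.92)]
scene slot_end [(array([0.4989, 0.1163, 0.0993]), 0.68), (array([ 0.5003, -0.0961,  0.118 ]), 0.61)]
scene bolt [(array([ 0.5548, -0.0942,  0.119 ]), 0.56)]
scene knob [(array([ 0.5507, -0.1009,  0.1598]), 0.5), (array([ 0.5329, -0.0963,  0.1221]), 0.5)]
scene batten [(array([ 0.6674, -0.0785,  0.131 ]), 0.76)]
scene lid [(array([ 0.6577, -0.0749,  0.1128]), 0.83)]
scene bell [(array([0.6364, 0.1643, 0.1018]), 0.48)]
scene dish [(array([ 0.5316, -0.0974,  0.1189]), 0.69), (array([0.4938, 0.118 , 0.1015]), 0.54)]
scene stick_canister [(array([ 0.4511, -0.4048, -0.0033]), 0.98)]
scene candle []
top coffer [(array([0.5899, 0.0036, 0.0023]), 0.73), (array([ 0.5546, -0.0958,  0.1203]), 0.55)]
top housing [(array([ 0.5337, -0.0924,  0.1201]), 0.79)]
top slot_end [(array([ 0.5037, -0.0962,  0.1141]), 0.71), (array([0.5906, 0.0027, 0.0024]), 0.7)]
top bolt [(array([ 0.5556, -0.0929,  0.1184]), 0.45)]
top knob [(array([ 0.5528, -0.0964,  0.1522]), 0.64)]
top batten [(array([ 0.6676, -0.0772,  0.1314]), 0.91), (array([ 0.5048, -0.0964,  0.1159]), 0.65)]
top lid [(array([ 0.6547, -0.0764,  0.1091]), 0.62), (array([ 0.5509, -0.095 ,  0.1233]), 0.62)]
top bell [(array([0.6425, 0.1603, 0.1001]), 0.64), (array([ 0.5335, -0.0943,  0.1201]), 0.21)]
top dish [(array([0.4913, 0.1145, 0.1   ]), 0.88), (array([ 0.3901,  0.5336, -0.003 ]), 0.29)]
top stick_canister [(array([ 0.4457, -0.4038,  0.0015]), 0.98)]
top candle [(array([0.5924, 0.4731, 0.0015]), 0.73)]
[0.9741 0.2259 0.     0.    ] 1.2 [[ 0.8979  0.4401  0.    ]
 [ 0.4401 -0.8979 -0.    ]
 [-0.      0.     -1.    ]]
```

View pics/top0.png

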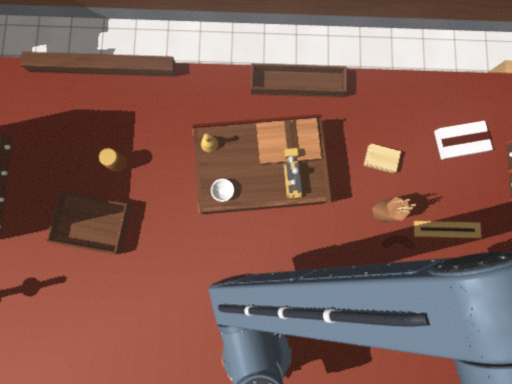

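View pics/scene0.png

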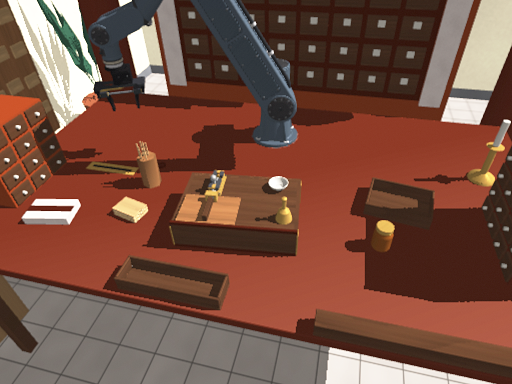

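The top view shows the coffer turned about +0.09 rad, with the bolt housing near pixel (292,178), knob up, the dish at (222,190) and the bell at (209,142). The knob measures near (0.552,-0.096,0.155), which agrees with the given heights. I'll move over the housing and look from close up.

{"fn": "move_arm", "kwargs": {"series": "41 -28 -2 0 0 7; 82 -57 -5 0 0 14; 123 -86 -8 0 0 21; 160 -112 -10 0 0 21; 194 -136 -12 0 0 21; 228 -160 -14 0 0 21; 262 -183 -15 0 0 21; 296 -207 -15 0 0 21", "jaw": 0.5}}

```text
time: 1.87
position: [0.4369, -0.2681, 0.2597]
tool_rot: [0.999, 0.044, 0.0, 0.0]
ft_force: [-0.7, -0.5, 0.2]
grip_width: 0.046
grip_force: 0.0
```

```bash
python3 - <<'E'
from h import *
o=robot.get_obs();print(o['position'],R.from_quat(o['tool_rot']).as_matrix()[:,:2])
print(totool([0.52,-0.10,0.27]))
E
```

```text
[ 0.43693466 -0.26806449  0.25965834] [[ 9.96060683e-01  8.86698858e-02]
 [ 8.86705274e-02 -9.96060748e-01]
 [ 8.08133329e-04  7.97937800e-04]]
[  97.64884365 -160.02879181  -10.39044538]
```

{"fn": "move_arm", "kwargs": {"series": "13 -34 -3 0 0 0; 28 -68 -6 0 0 0; 42 -102 -10 0 0 0; 55 -135 -10 0 0 0; 68 -160 -10 0 0 0; 68 -160 -10 0 0 0; 68 -160 -10 0 0 0"}}

```text
time: 2.45
position: [0.4899, -0.103, 0.2693]
tool_rot: [0.999, 0.046, 0.0, 0.0]
ft_force: [0.4, -0.1, -0.2]
grip_width: 0.0435
grip_force: 0.0
```

```bash
python3 - <<'E'
from h import *
p=robot.camera('wrist'); save(p,'w1.png')
W=p['world_to_cam'];print(-W[:3,:3].T@W[:3,3],W[2,:3],p['mtx'],robot.get_obs()['position'])
for t in ['housing','slot_end','bolt','knob','batten','coffer']:
    print(t,[(np.round(d['xyz'],4),round(d['p'],2)) for d in robot.tip_of(p,t)[:2]])
t=robot.camera('top');save(t,'t1.png')
cv2.imwrite('pics/t1c.png',cv2.resize(t['img'][100:220,180:340,::-1],(800,600),interpolation=cv2.INTER_CUBIC))
E
```

```text
[ 0.56379057 -0.09644606  0.40910129] [-0.2652388  -0.02572036 -0.96383964] [[297.31863964   0.         260.05137441]
 [  0.         297.31863964 194.16107675]
 [  0.           0.           1.        ]] [ 0.48973395 -0.10414815  0.269278  ]
housing [(array([ 0.5353, -0.0969,  0.1227]), 0.84), (array([ 0.5556, -0.0974,  0.1232]), 0.27)]
slot_end [(array([ 0.5011, -0.1036,  0.1164]), 0.59)]
bolt [(array([ 0.5558, -0.0957,  0.1228]), 0.73)]
knob [(array([ 0.5553, -0.0976,  0.1563]), 0.63), (array([ 0.5538, -0.0953,  0.1218]), 0.22)]
batten [(array([ 0.6697, -0.0815,  0.133 ]), 0.89)]
coffer [(array([ 0.5929, -0.0011,  0.001 ]), 0.95)]
```

View pics/w1.png

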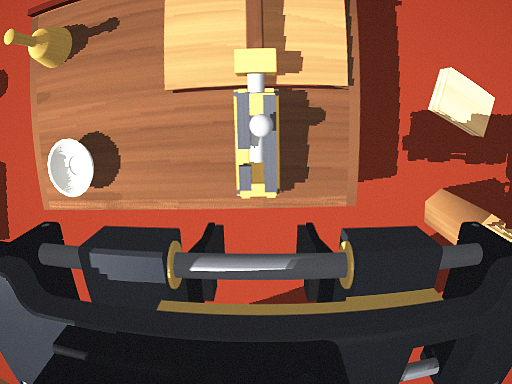

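The wrist view shows the housing at (235-278, 90-198) and the knob at (261,125). The left flank (+y) seems to have a gap near row 160. I'll enlarge that crop.

```bash
python3 - <<'E'
import cv2
a=cv2.imread('pics/w1.png')[80:210,210:310]
cv2.imwrite('pics/w1c.png',cv2.resize(a,None,fx=4.5,fy=4.5,interpolation=cv2.INTER_CUBIC))
from h import *
p=dict(mtx=0)
def ray(W,K,uv,z):
    d=np.array([uv[0]-K[0,2],uv[1]-K[1,2]])/K[0,0];th=np.hypot(*d)
    c=np.r_[np.sin(th)*d/th,np.cos(th)];w=W[:3,:3].T@c;o=-W[:3,:3].T@W[:3,3];return o+w*(z-o[2])/w[2]
p=robot.camera('wrist');W=np.array(p['world_to_cam']);K=np.array(p['mtx'])
for n,uv,z in [('knob',(261,125),.155),('nearleft',(234,196),.1365),('nearright',(278,196),.1365),('farleft',(234,91),.1365),('farright',(278,93),.1365),('cofNL',(48,207),.1),('cofNR',(356,206),.1),('battenT',(254,45),.1335)]: print(n,ray(W,K,uv,z))
E
```

```text
knob [ 0.55396814 -0.10080093  0.155     ]
nearleft [ 0.48426454 -0.08121887  0.1365    ]
nearright [ 0.48797469 -0.12302933  0.1365    ]
farleft [ 0.58243144 -0.07386713  0.1365    ]
farright [ 0.58397863 -0.11358213  0.1365    ]
cofNL [0.43572841 0.17210828 0.1       ]
cofNR [ 0.47395807 -0.21599339  0.1       ]
battenT [ 0.6275837  -0.08792516  0.1335    ]
```

View pics/w1c.png

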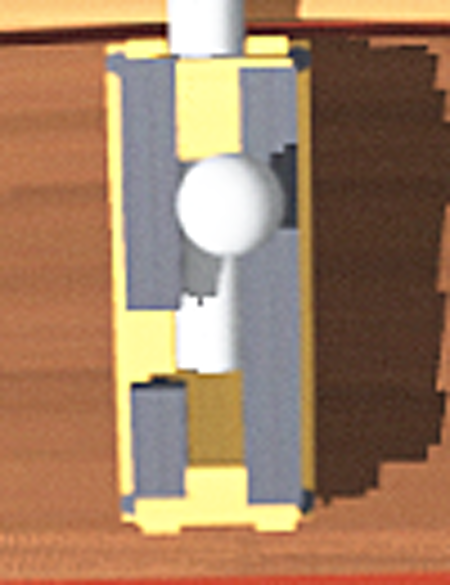

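The notch is in the left (+y) flank, centred about x = 0.521. That is about 33 mm of draw from the stem's present place, which fits 38 mm from home with 5 mm already drawn. The knob leans slightly to -y. I'll come down over it and pinch across y.

{"fn": "move_arm", "kwargs": {"series": "22 1 25 0 0 0; 44 2 55 0 0 0; 64 2 75 0 0 0; 64 2 92 0 0 0; 64 2 105 0 0 0; 64 2 105 0 0 0; 64 2 105 0 0 0"}}

```text
time: 3.48
position: [0.5531, -0.1007, 0.1635]
tool_rot: [0.999, 0.044, -0.001, -0.0]
ft_force: [0.6, 0.3, 0.5]
grip_width: 0.0438
grip_force: 0.0
```

{"fn": "move_arm", "kwargs": {"series": "0 0 0 0 0 0; 0 0 0 0 0 0; 0 0 0 0 0 0; 0 0 0 0 0 0; 0 0 0 0 0 0; 0 0 0 0 0 0", "jaw": 0.0, "newtons": 12}}

```text
time: 3.98
position: [0.5537, -0.0996, 0.1651]
tool_rot: [0.999, 0.044, 0.001, -0.001]
ft_force: [0.0, 4.5, 5.9]
grip_width: 0.0186
grip_force: 12.0
```

{"fn": "move_arm", "kwargs": {"series": "0 -2 3 0 0 0; -5 -2 3 0 0 0; -10 -2 3 0 0 0; -15 -2 3 0 0 0; -20 -2 3 0 0 0; -25 -2 3 0 0 0; -30 -2 3 0 0 0; -33 -2 3 0 0 0"}}

```text
time: 4.65
position: [0.5268, -0.1026, 0.1635]
tool_rot: [0.999, 0.044, 0.008, 0.002]
ft_force: [9.0, 3.7, 3.9]
grip_width: 0.0188
grip_force: 12.0
```

```bash
python3 - <<'E'
from h import *
p=robot.camera('wrist'); save(p,'w2.png')
o=robot.get_obs();print(o['position'],o['ft_force'],o['grip_width'])
for t in ['bolt','knob']:
    print(t,[(np.round(d['xyz'],4),round(d['p'],2)) for d in robot.tip_of(p,t)[:2]])
cv2.imwrite('pics/w2c.png',cv2.resize(p['img'][100:330,160:360,::-1],None,fx=2.6,fy=2.6,interpolation=cv2.INTER_CUBIC))
E
```

```text
[ 0.52563667 -0.10262278  0.16342776] [6.55926714 1.98305334 5.12714512] 0.018549663459374133
bolt [(array([ 0.5273, -0.0996,  0.1244]), 0.58)]
knob [(array([ 0.5258, -0.1008,  0.1569]), 0.7)]
```

View pics/w2c.png

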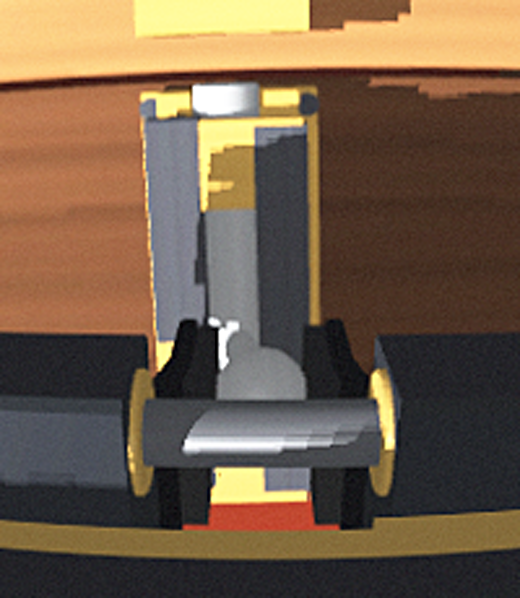

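The bolt's tip is drawn out of the keeper, and the stem is at about x = 0.525, just short of the notch middle. I'll go a little further and push towards +y to feel it give.

{"fn": "move_arm", "kwargs": {"series": "0 0 0 0 0 0; -1 -2 0 0 0 0; -1 -5 0 0 0 0; -1 -8 0 0 0 0; -1 -11 0 0 0 0; -1 -14 0 0 0 0; -1 -14 0 0 0 0"}}

```text
time: 5.38
position: [0.5227, -0.0909, 0.1635]
tool_rot: [0.999, 0.045, 0.005, 0.004]
ft_force: [3.7, -3.9, 5.1]
grip_width: 0.0186
grip_force: 12.0
```

It gives way with only a few newtons. I'll loosen the jaws and push the knob on over with the -y finger.

{"fn": "move_arm", "kwargs": {"series": "0 -3 0 0 0 0; 0 -6 0 0 0 0; 0 -6 0 0 0 0"}}

```text
time: 5.63
position: [0.5215, -0.0844, 0.1631]
tool_rot: [0.999, 0.045, 0.004, 0.003]
ft_force: [3.5, -4.2, 4.6]
grip_width: 0.0185
grip_force: 12.0
```

{"fn": "move_arm", "kwargs": {"series": "0 0 1 0 0 0; 0 0 2 0 0 0; 0 -5 2 0 0 0; 0 -10 2 0 0 0; 0 -15 2 0 0 0; 0 -19 2 0 0 0; 0 -19 2 0 0 0", "jaw": 0.4}}

```text
time: 6.22
position: [0.5153, -0.0613, 0.159]
tool_rot: [0.999, 0.045, -0.001, -0.001]
ft_force: [0.1, -0.7, -0.2]
grip_width: 0.0348
grip_force: 0.4
```

```bash
python3 - <<'E'
from h import *
p=robot.camera('wrist'); save(p,'w3.png')
o=robot.get_obs();print(o['position'],o['ft_force'],o['grip_width'])
for t in ['bolt','knob']:
    print(t,[(np.round(d['xyz'],4),round(d['p'],2)) for d in robot.tip_of(p,t)[:2]])
cv2.imwrite('pics/w3c.png',cv2.resize(p['img'][100:330,130:360,::-1],None,fx=2.6,fy=2.6,interpolation=cv2.INTER_CUBIC))
E
```

```text
[ 0.51541927 -0.06159619  0.15895791] [-0.47007663  0.47630245  0.61661948] 0.03459804352977457
bolt [(array([ 0.5284, -0.1006,  0.1231]), 0.97)]
knob [(array([ 0.5193, -0.0669,  0.1402]), 0.95)]
```

View pics/w3c.png

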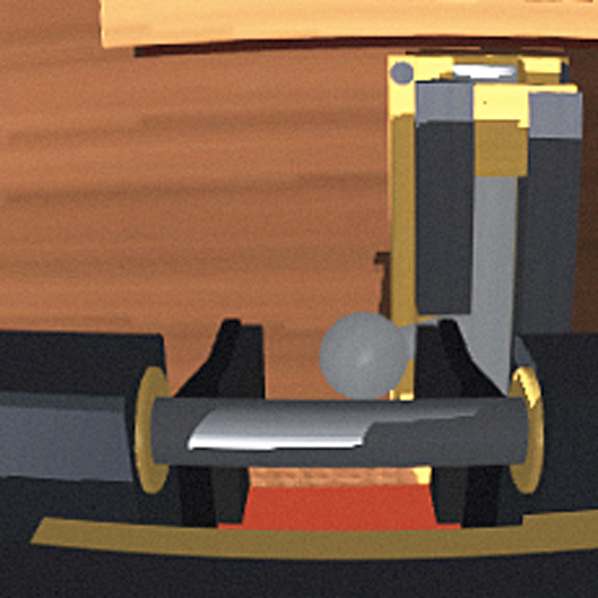

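The bolt is parked: the knob is at crop pixel (363,355), outside the +y side at z ≈ 0.140, with the stem in the notch. I'll lift away and go to the -y side of the batten.

{"fn": "move_arm", "kwargs": {"series": "0 0 -20 0 0 0; 0 0 -40 0 0 0; 25 13 -45 0 0 0; 55 29 -45 0 0 0; 88 47 -45 0 0 0; 120 64 -45 0 0 0; 143 76 -45 0 0 0; 143 76 -45 0 0 0", "jaw": 0}}

```text
time: 7.03
position: [0.6701, -0.1286, 0.2038]
tool_rot: [0.999, 0.044, 0.003, 0.001]
ft_force: [0.6, 0.7, 0.3]
grip_width: 0.0008
grip_force: 0.0
```

```bash
python3 - <<'E'
from h import *
p=robot.camera('wrist')
o=robot.get_obs();print(o['position'],o['ft_force'],o['grip_width'],totool([.664,-.125,.145]))
t=robot.camera('top');save(t,'t2.png')
for q in (p,t):
  for n in ['knob','batten','lid']:
    print(n,[(np.round(d['xyz'],4),round(d['p'],2)) for d in robot.tip_of(q,n)[:2]] if n!='lid' else 0)
E
```

```text
[ 0.66707191 -0.12699109  0.20331092] [-0.85349182  0.43868538  1.48029515] 0.000680899758965335 [-2.94689357 -2.27079256 58.30714865]
knob []
batten [(array([ 0.6707, -0.0855,  0.1329]), 0.89)]
lid 0
knob []
batten [(array([ 0.6671, -0.0757,  0.134 ]), 0.81), (array([0.589 , 0.0031, 0.001 ]), 0.28)]
lid 0
```

{"fn": "move_arm", "kwargs": {"series": "0 0 25 0 0 0; 0 0 45 0 0 0; 0 0 57 0 0 0; 0 0 57 0 0 0; 0 -8 57 0 0 0; 0 -16 57 0 0 0; 0 -22 57 0 0 0; 0 -28 57 0 0 0"}}

```text
time: 8.0
position: [0.6633, -0.097, 0.1486]
tool_rot: [0.999, 0.045, 0.001, 0.001]
ft_force: [0.4, -1.0, 1.1]
grip_width: 0.0004
grip_force: 0.8
```

{"fn": "move_arm", "kwargs": {"series": "0 -8 0 0 0 0; 0 -16 0 0 0 0; 0 -24 0 0 0 0; 0 -32 0 0 0 0; 0 -40 0 0 0 0; 0 -48 0 0 0 0; 0 -56 0 0 0 0; 0 -62 0 0 0 0"}}

```text
time: 8.67
position: [0.657, -0.0349, 0.1471]
tool_rot: [0.999, 0.045, -0.0, -0.0]
ft_force: [-0.4, -3.4, 1.8]
grip_width: 0.0001
grip_force: 1.4
```

```bash
python3 - <<'E'
from h import *
p=robot.camera('wrist');save(p,'w4.png')
o=robot.get_obs();print(o['position'],o['ft_force'])
for n in ['batten','knob','bell']:
    print(n,[(np.round(d['xyz'],4),round(d['p'],2)) for d in robot.tip_of(p,n)[:2]])
E
```

```text
[ 0.65680288 -0.03367414  0.14703426] [ 0.36187695 -0.38206293  0.68937529]
batten [(array([ 0.6614, -0.0176,  0.1366]), 0.57)]
knob []
bell [(array([0.6395, 0.1621, 0.0964]), 0.77)]
```

View pics/w4.png

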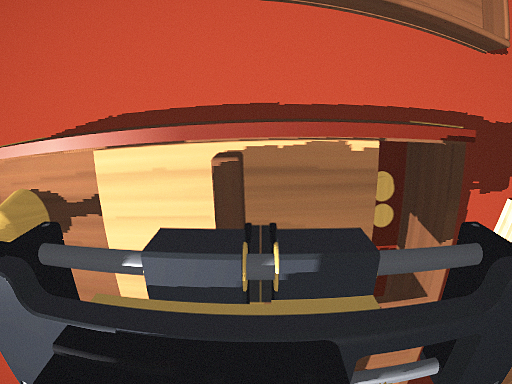

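The lid is sliding: the batten is at (228,190), the well with its coins shows at (385,190), and there's about 3.4 N of friction. I'll push on to the stop.

{"fn": "move_arm", "kwargs": {"series": "0 -7 0 0 0 0; 0 -13 0 0 0 0; 0 -18 0 0 0 0; 0 -22 0 0 0 0; 0 -26 0 0 0 0; 0 -28 0 0 0 0; 0 -28 0 0 0 0"}}

```text
time: 9.45
position: [0.654, -0.0084, 0.1467]
tool_rot: [0.999, 0.045, -0.001, 0.001]
ft_force: [-1.0, -4.9, -2.6]
grip_width: 0.0006
grip_force: 2.0
```

{"fn": "move_arm", "kwargs": {"series": "0 -2 0 0 0 0; 0 -4 0 0 0 0; 0 -5 0 0 0 0; 0 -6 0 0 0 0; 0 -6 0 0 0 0"}}

```text
time: 9.87
position: [0.6541, -0.0079, 0.1468]
tool_rot: [0.999, 0.046, -0.001, 0.005]
ft_force: [-1.6, -16.6, -3.9]
grip_width: 0.0008
grip_force: 8.2
```

{"fn": "move_arm", "kwargs": {"series": "0 -1 0 0 0 0; 0 -2 0 0 0 0; 0 -3 0 0 0 0; 0 -4 0 0 0 0; 0 -4 0 0 0 0"}}

```text
time: 10.28
position: [0.654, -0.0077, 0.1469]
tool_rot: [0.999, 0.046, -0.001, 0.008]
ft_force: [-1.7, -24.8, -4.6]
grip_width: 0.0006
grip_force: 12.4
```

The force climbs to 25 N with no further motion, so the lid is against its stop. I'll back off, rise and check.

{"fn": "move_arm", "kwargs": {"series": "0 8 0 0 0 0; 0 20 0 0 0 0; 0 30 -10 0 0 0; 0 50 -40 0 0 0; 0 70 -80 0 0 0; 0 100 -105 0 0 0; -20 130 -105 0 0 0; -50 150 -105 0 0 0"}}

```text
time: 10.95
position: [0.6215, -0.155, 0.2566]
tool_rot: [0.999, 0.045, 0.006, 0.002]
ft_force: [0.4, -0.8, 0.5]
grip_width: 0.0004
grip_force: 0.0
```

{"fn": "move_arm", "kwargs": {"series": "-30 15 0 0 0 0; -60 30 0 0 0 0; -90 40 0 0 0 0; -90 40 0 0 0 0; -90 40 0 0 0 0"}}

```text
time: 11.37
position: [0.5309, -0.2003, 0.2535]
tool_rot: [0.999, 0.043, 0.001, -0.0]
ft_force: [0.5, 0.2, -0.6]
grip_width: 0.0004
grip_force: 0.0
```

```bash
python3 - <<'E'
from h import *
p=robot.camera('wrist');save(p,'w5.png');s=robot.camera('scene')
o=robot.get_obs();print(o['position'],o['time'])
for q in (p,s):
  for n in ['batten','knob','bolt','bell','dish','stick_canister']:
    print(n,[(np.round(d['xyz'],4),round(d['p'],2)) for d in robot.tip_of(q,n)[:2]])
E
```

```text
[ 0.53262015 -0.19985735  0.25325091] 11.4667
batten [(array([0.6588, 0.0094, 0.1318]), 0.63), (array([0.4972, 0.118 , 0.1001]), 0.34)]
knob [(array([ 0.5215, -0.0695,  0.1382]), 0.97)]
bolt [(array([ 0.5226, -0.098 ,  0.1223]), 0.95)]
bell []
dish [(array([0.4997, 0.1189, 0.0986]), 0.97)]
stick_canister []
batten [(array([0.6567, 0.01  , 0.1321]), 0.81)]
knob [(array([ 0.5181, -0.0709,  0.1446]), 0.58), (array([ 0.532 , -0.0957,  0.1208]), 0.34)]
bolt [(array([3.922e-01, 5.302e-01, 1.000e-04]), 0.57), (array([ 0.5252, -0.0957,  0.1219]), 0.44)]
bell [(array([0.6359, 0.1654, 0.0994]), 0.75), (array([ 0.3456, -0.4521,  0.0012]), 0.23)]
dish [(array([0.4946, 0.1149, 0.0969]), 0.73)]
stick_canister [(array([ 0.452 , -0.4054, -0.0043]), 0.93), (array([0.6362, 0.1628, 0.1029]), 0.2)]
```

View pics/w5.png

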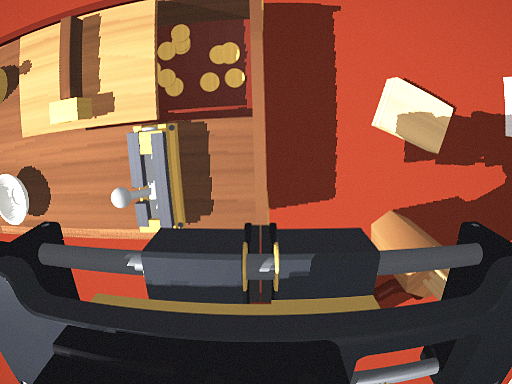

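The lid is open: the batten has moved 0.090 m to y ≈ +0.010, and the coins show at (200,60). The bolt is parked with its knob at (120,197), and the bystanders haven't moved. Handing in.

```bash
python3 -c "
from rig import robot
print(robot.hand_in())"
```

```text
the job is handed in; nothing more can be done
None
```

The bolt is drawn and parked in the +y notch, and the lid is fully open against its stop. The bell, dish and stick canister measured where they started; I did not re-measure the other bystanders. The job was handed in at about 11.5 s.

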